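# Level the tilting sensor platform with a taper wedge

### The job

The hinged sensor platform on the bench sags at its free end. Take the long slim wooden wedge and push it, thin end first, under the platform's low end until the bubble of the spirit level on top stands between its two lines; let go and leave the wedge lying flat on the bench, carrying the platform. Leave the short steep wedge where it is.

Things in the scene. Friction and masses are not known exactly. Their poses are not given: they have to be found in the camera images.
- platform: Aluminium plate 225 x 160 x 12 mm, hinged to a fixed bracket, sagging 0.06 rad onto a stop. Origin: mid-hinge, at the underside. x runs from the free end to the hinge, z up. Free end: rounded edge 160 mm wide, 200 mm along -x, to the robot's right, 6 to 11 mm above the bench now, 18 to 23 when level; 5 N lifts it. Top of the level 45 mm, of the black sensor box 50 mm above the underside.
- bubble (a joint): Position (m) of the white bubble, 20 mm long, in the green vial of the spirit level on the platform: 0 = centred, positive = towards the hinge (free end too low; about +0.022 at the start), negative = free end too high. It moves 1.8 mm for each mm that the free end rises. The two black lines are at 16 mm either side of the centre.
- wedge: The long slim wooden wedge, lying flat on the bench: 170 mm long, 40 mm wide, 3 mm thick at the thin end, 31 mm at the thick end, evenly tapered (1 in 6), about 90 g. Origin: centre of the underside; x points to the thin end (+85 mm), roughly to the robot's left at the start; thick end at -85 mm; z up. It stays where it is pushed.
- short_wedge: The short steep wedge, a bystander of the same wood: 90 mm long, 40 mm wide, 4 to 40 mm thick. Origin: centre of the underside, x to the thin end. It lies beside the long wedge, left or right of it.
Not all that is in view belongs to the job. Leave any purple or turquoise look-alike of the wedge alone.

How it is judged:
By the outcome, as a careful person would: the job done as asked, in the order asked, and still so for the second after the job is handed in, with the robot touching nothing.
It also fails if it takes over 48 s, if anything falls off the work surface, if the arm or the gripper's body presses on something with over 40 N, if the wrist force passes 120 N, or if a joint passes its speed limit or range.

### The arm

A 6-joint arm with a two-finger parallel gripper is mounted at the origin on the work surface. World frame = base frame: x ahead of the robot, y to its left, z up, the work surface at z = 0. Lengths are in m, angles in degrees, forces in N, time in s.
With the tool pointing down it reaches from about 0.4 to 0.825 m from the base axis. Payload 7 kg.
Tool frame: the origin (TCP) lies at the very end of the fingers, on their centre line; the grasp point (between the pads) lies behind it (r.grasp_offset is the z of the grasp point in the tool frame, in m); z points along the fingers, y is the direction in which the jaws open and shut (so a half turn about z gives the same grasp; the last joint's range is limited). The gripper opens to 88 mm and grips with 3 to 60 N. Pads are 19 mm wide; open, the fingers measure 130 mm over their backs; the gripper's body (78 mm by 193 mm) begins 47 mm behind the grasp point.
Start: joints at [16.507, 20.546, 0.682, 0, -70.136, -16.507], TCP at [0.675, -0, 0.227] pointing down, gripper open.
Joint ranges: [-176.03, 176.03], [-82.01, 121.73], [-58.28, 71.71], [-173.87, 95.51], [-174.79, -0.11], [-173.66, 173.66]. Speed limits (degrees/s): [136.94, 136.94, 172.46, 180, 180, 180].

### API

Orientations are given as [roll, pitch, yaw] about the fixed x, y, z axes, in that order (R = Rz(yaw) Ry(pitch) Rx(roll)).
In Python, from plant import r gives the robot as it stands. The module is installed in compiled form; this text tells all that it offers.
- The arm moves only by the tool servo_tool, never from a script. Its argument "targets" is a list of rows, each an object of numbers: "dx", "dy", "dz": the shift along the world's x, y, z in cm; "spin": the turn about the world's z in rad; "grip": the opening in per cent of the stroke, from 0 (shut) to 100 (fully open). A call has exactly 10 rows; each row is the pose to reach, as a shift and turn from the pose commanded when the call began; what a row does not reach only later rows make up. A row lasts 1/12 s, in which the tool goes at most 41.7 mm and 7.16 degrees, less where a joint would pass 70% of its speed; a pose out of reach is approached as far as the arm can. A call with a gripper value outside its range is refused whole. The fingers move at their own pace and stop on an object; "squeeze" is the grip in N (left out, the last holds). Time passes only in rows, so rows that repeat a pose let the fingers close, or fill a call up. It gives the time, the measured TCP pose, the force and the opening at its end, in the units of the state.
- r.get_state(): the state, without advancing time (a new reading comes with each control period).
- r.capture(name): name is "scene" or "side" or "wrist"; returns the picture (480x640x3 uint8, blue, green, red); there is no depth.
- r.get_calibration(name): a dict with "K" (3x3 intrinsics, pixels), "extrinsics" (4x4, takes a point from camera to world coordinates). Camera axes: x right, y down, z forward; pixel columns grow to the right and rows downward; lengths in m; the calibration is good to about 2 mm. A picture is of the moment at which its call begins: read the wrist's pose just before it. get_calibration takes no time and is no camera call; for the wrist camera it gives the pose at the moment of the call.
- r.close_job(): hands the job in, once; it reports no verdict.
Trained networks look in the newest picture that a camera, given by its name, has taken for a name from the list of things; names that differ only in an ending like _2 or _b are one class to them, and where a whole thing is asked for, a point or a joint stands for the part that bears it (a point fixed in the world has none). Each returns a list of dicts, best first, with "p" (0 to 1); they miss things now and then, are a little off and sometimes report something else, mostly with a low value. They report only what shows in the picture. A call takes as long as a camera call. They do not tell look-alikes from the thing itself.
- r.cut_out(name, camera): "mask" (480x640 bool, what is visible of it) and "extent" ([left, top, right, bottom] in pixels, round what is visible of it).
The state is a dict: "time_s": time; "joints": joint angles; "qd": joint speeds; "joint_torque": joint torques, N m; "tcp_pos": TCP position; "eef_rot": TCP orientation; "contact_force": force on the tool from outside, world axes, zero at the start; "moment": the same for the moment, N m; "gripper_width": finger opening in m.
Only numpy, scipy, OpenCV 4.12 (cv2) and the standard library are available. Lean on these libraries where they do the work, as an engineer would, in place of code of your own. Each camera call takes 0.05 s, during which the arm holds its last target. There are 200 camera calls.

## Working session

There is one attempt and no reset: what is moved stays moved. The work goes in short steps, Python scripts to look and compute and a tool call to move; the robot and the scene stay as the last step left them, time stands still between calls to the robot, and variables do not carry over. Pictures are saved under pics/ and viewed, about 8 in all and at most 12, crops included, and the job is handed in when it is done.

Besides the shell and the picture viewer there is one more tool, called as name(argument=value, ...) on one line, values as JSON. servo_tool: Moves the arm, as the interface text tells. Its arguments: {"type":"object","properties":{"targets":{"type":"array"},"squeeze":{"type":"number"}},"required":["targets"]}

```bash
mkdir -p pics
cat > h.py <<'E'
import numpy as np, cv2
from plant import r
def plane(name,uv,z,c=None):
    c=c or r.get_calibration(name); K=np.array(c["K"]);T=np.array(c["extrinsics"])
    uv=np.atleast_2d(uv).astype(float)
    d=np.c_[uv,np.ones(len(uv))]@np.linalg.inv(K).T@T[:3,:3].T
    o=T[:3,3]; return o+d*((z-o[2])/d[:,2])[:,None]
def proj(name,P,c=None):
    c=c or r.get_calibration(name); K=np.array(c["K"]);T=np.linalg.inv(np.array(c["extrinsics"]))
    p=(np.atleast_2d(P)@T[:3,:3].T+T[:3,3])@K.T; return p[:,:2]/p[:,2:]
E
python3 - <<'E'
from h import *
a=[]
for n in ["scene","side"]:
    im=r.capture(n); cv2.imwrite(f"pics/{n}0.png",im); a.append(im)
    T=np.array(r.get_calibration(n)["extrinsics"]); print(n,T[:3,3].round(3),T[:3,2].round(2))
    for t in ["wedge","short_wedge","platform","bubble"]:
        for d in r.cut_out(t,n): 
            rect=cv2.minAreaRect(np.argwhere(d["mask"])[:,::-1].astype(np.float32)); b=cv2.boxPoints(rect)
            print(n,t,round(d["p"],2),d["extent"],plane(n,b,0.0)[:,:2].round(3).tolist())
print(r.get_state(), r.grasp_offset)
E
```

```text
scene [1.192 0.419 1.144] [-0.54 -0.36 -0.76]
scene wedge 0.86 [142.3, 217.3, 207.7, 241.5] [[0.644, -0.56], [0.512, -0.439], [0.556, -0.388], [0.684, -0.506]]
scene wedge 0.63 [236.6, 196.0, 273.9, 230.9] [[0.467, -0.383], [0.407, -0.391], [0.432, -0.275], [0.489, -0.27]]
scene platform 0.8 [334.5, 285.4, 456.4, 392.5] [[0.623, 0.044], [0.396, 0.067], [0.475, 0.305], [0.678, 0.266]]
scene bubble 0.4 [400.4, 328.4, 407.1, 339.7] [[0.545, 0.178], [0.525, 0.181], [0.53, 0.197], [0.55, 0.194]]
side [ 0.035 -1.108  0.923] [ 0.31  0.73 -0.61]
side wedge 0.84 [408.1, 338.1, 498.2, 373.1] [[0.519, -0.438], [0.559, -0.384], [0.705, -0.485], [0.66, -0.534]]
side wedge 0.82 [332.5, 286.6, 369.4, 349.2] [[0.458, -0.195], [0.516, -0.188], [0.481, -0.367], [0.43, -0.371]]
side wedge 0.69 [252.3, 328.0, 275.8, 398.4] [[0.213, -0.409], [0.273, -0.245], [0.313, -0.264], [0.249, -0.426]]
side short_wedge 0.81 [392.6, 283.2, 424.3, 312.2] [[0.594, -0.239], [0.656, -0.227], [0.634, -0.331], [0.576, -0.34]]
side short_wedge 0.48 [272.8, 152.5, 353.6, 220.0] [[0.506, 0.339], [0.708, 0.413], [0.643, 0.069], [0.471, 0.024]]
side platform 0.83 [273.7, 152.8, 352.4, 218.2] [[0.514, 0.356], [0.739, 0.345], [0.64, 0.064], [0.445, 0.081]]
{'time_s': 0.5, 'joints': array([ 1.65079233e+01,  2.05461359e+01,  6.80097306e-01, -1.71150246e-03,
       -7.01374019e+01, -1.65071942e+01]), 'qd': array([-0.00748122, -0.07405457, -0.00284322, -0.04296554, -0.01782204,
       -0.03528713]), 'joint_torque': array([ 1.18617540e-03, -5.81799817e+01,  2.93067652e+01,  6.99717209e+00,
        1.18438379e-02, -1.30674232e-05]), 'tcp_pos': array([ 6.74947185e-01, -4.72486783e-06,  2.26544224e-01]), 'eef_rot': array([ 1.79996244e+02,  5.65757113e-04, -8.99998524e+01]), 'contact_force': array([-0.72372888,  0.13536512, -0.26323061]), 'moment': array([ 0.03059118,  0.00105611, -0.06980502]), 'gripper_width': 0.08734244948678574} -0.0188
```

View pics/scene0.png

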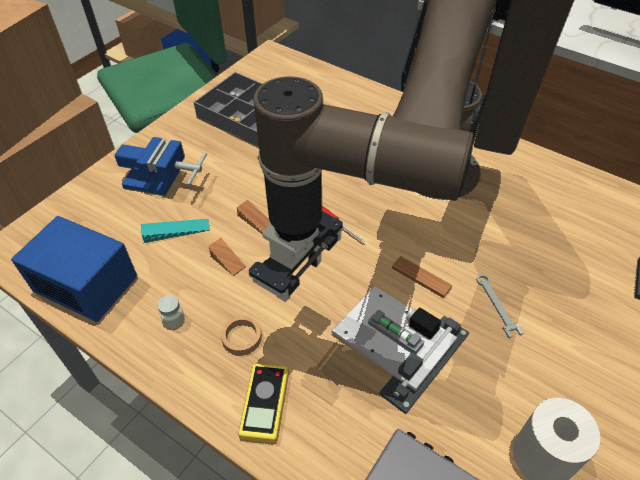

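View pics/side0.png

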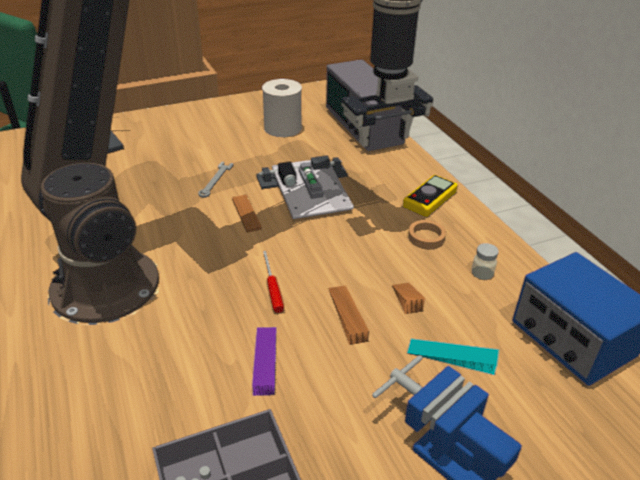

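```bash
cat >> h.py <<'E'
from scipy.optimize import minimize
def wedgepts(x,y,yaw,L=.17,W=.04,t0=.003,t1=.031):
    P=np.array([[s*L/2,w*W/2,z] for s,t in((1,t0),(-1,t1)) for w in(1,-1) for z in(0,t)])
    c,s=np.cos(yaw),np.sin(yaw); return P@np.array([[c,s,0],[-s,c,0],[0,0,1]])+[x,y,0]
def fit(name,mask,p0,c=None,f=wedgepts,scale=(.02,.02,.15)):
    c=c or r.get_calibration(name)
    def cost(q):
        p=np.array(q)*scale+p0
        im=np.zeros((1920,2560),np.uint8)
        cv2.fillConvexPoly(im,cv2.convexHull((proj(name,f(*p),c)*4+1.5).round().astype(np.int32)),255)
        m=cv2.resize(im,(640,480),interpolation=cv2.INTER_AREA)/255.
        return 1-np.minimum(m,mask).sum()/np.maximum(m,mask).sum()
    best=min((minimize(cost,s,method="Nelder-Mead",options=dict(initial_simplex=np.array(s)+np.vstack([np.zeros(3),np.eye(3)*.7]))) for s in([0,0,0],[.5,-.5,.5],[-.5,.5,-.5])),key=lambda o:o.fun)
    return best.x*scale+p0,1-best.fun
E
python3 - <<'E'
from h import *
im=r.capture("side")
for d in r.cut_out("wedge","side"):
    e=d["extent"]
    if 325<e[0]<340: p,i=fit("side",d["mask"],[.47,-.28,1.5]); print("wedge",p,np.degrees(p[2]),i)
for d in r.cut_out("short_wedge","side"):
    if 380<d["extent"][0]<400: 
        for y0 in(1.5,-1.6): print("short",fit("side",d["mask"],[.61,-.285,y0],f=lambda x,y,a:wedgepts(x,y,a,.09,.04,.004,.04)))
cv2.imwrite("pics/crop1.png",cv2.resize(im[130:380,220:440],None,fx=2.4,fy=2.4,interpolation=cv2.INTER_CUBIC))
E
```

```text
short (array([ 0.60507166, -0.28595131,  1.39944909]), np.float64(0.9388718953966784))
short (array([ 0.6026269 , -0.30185169, -1.68464546]), np.float64(0.6734086423516953))
```

View pics/crop1.png

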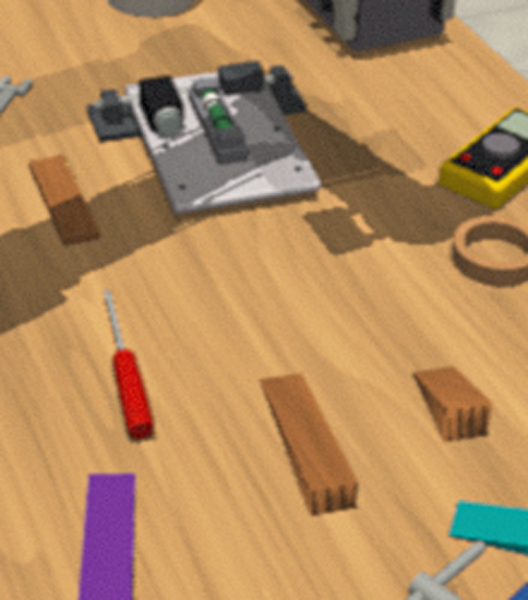

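The crop shows the long slim wedge (side pixel ~350,314, thin end up/towards the platform). The short steep wedge is at (408,298), a plain wooden block at (247,213), and the purple and turquoise look-alikes are at (264,360) and (453,355). I choose (350,314).

Run:
```python
from h import *
for k in range(3):
    im=r.capture("side"); got=0
    for d in r.cut_out("wedge","side"):
        m=d["mask"]
        if m[310:318,345:355].mean()>.8: p,i=fit("side",m,[.47,-.28,1.5]); print("wedge",p,np.degrees(p[2]),i); got=1
    if got: break
# free edge top corners approx z 0.02, from crop
print(plane("side",[[293,216],[353,206]],.02).round(3))
```

```text
wedge [ 0.46401092 -0.28022994  1.41110891] 80.85058502015988 0.9482610184868039
[[0.472 0.064 0.02 ]
 [0.632 0.049 0.02 ]]
```

servo_tool(targets=[{"dx": -4, "dy": -4, "dz": 0, "spin": -0.1, "grip": 100}, {"dx": -7, "dy": -8, "dz": 0, "spin": -0.16, "grip": 100}, {"dx": -22.2, "dy": -34.7, "dz": -5, "spin": -0.16, "grip": 100}, {"dx": -22.2, "dy": -34.7, "dz": -5, "spin": -0.16, "grip": 100}, {"dx": -22.2, "dy": -34.7, "dz": -5, "spin": -0.16, "grip": 100}, {"dx": -22.2, "dy": -34.7, "dz": -5, "spin": -0.16, "grip": 100}, {"dx": -22.2, "dy": -34.7, "dz": -5, "spin": -0.16, "grip": 100}, {"dx": -22.2, "dy": -34.7, "dz": -5, "spin": -0.16, "grip": 100}, {"dx": -22.2, "dy": -34.7, "dz": -5, "spin": -0.16, "grip": 100}, {"dx": -22.2, "dy": -34.7, "dz": -5, "spin": -0.16, "grip": 100}])

```text
time_s: 1.58
tcp_pos: [0.4521, -0.3481, 0.1768]
eef_rot: [-179.9, -0.0, -99.1]
contact_force: [0.7, 0.1, 0.2]
gripper_width: 0.0876
```

servo_tool(targets=[{"grip": 100}, {"grip": 100}, {"grip": 100}, {"grip": 100}, {"grip": 100}, {"grip": 100}, {"grip": 100}, {"grip": 100}, {"grip": 100}, {"grip": 100}])

```text
validation failed for argument at $.ta...
```

Run:
```python
from h import *
s=r.get_state(); print(s["time_s"],s["tcp_pos"],s["eef_rot"])
c=r.get_calibration("wrist"); im=r.capture("wrist"); cv2.imwrite("pics/w1.png",im)
print(np.array(c["extrinsics"]).round(3))
for d in r.cut_out("wedge","wrist"):
    print(d["p"],d["extent"]); 
    p,i=fit("wrist",d["mask"],[.464,-.280,1.41],c); print(p,np.degrees(p[2]),i)
im=r.capture("scene"); cv2.imwrite("pics/s1.png",im)
for d in r.cut_out("wedge","scene"):
    p,i=fit("scene",d["mask"],[.464,-.280,1.41]); print("scene",d["extent"],p,np.degrees(p[2]),i)
```

```text
1.5833 [ 0.45207579 -0.34805957  0.17681949] [-1.79945773e+02 -1.07914391e-02 -9.91472821e+01]
[[-0.987  0.151  0.047  0.44 ]
 [ 0.158  0.947  0.278 -0.423]
 [-0.003  0.282 -0.959  0.335]
 [ 0.     0.     0.     1.   ]]
0.79 [302.6, 196.2, 342.3, 346.0]
[ 0.46297821 -0.28019013  1.41349667] 80.98739356758786 0.7754426077471851
0.79 [469.7, 94.7, 588.2, 274.9]
[ 0.464 -0.28   1.41 ] 80.78704911344607 0.0
0.62 [16.3, 36.5, 234.4, 184.6]
[ 0.464 -0.28   1.41 ] 80.78704911344607 0.0
scene [238.6, 194.7, 291.6, 247.3] [ 0.4624573  -0.28025405  1.4105631 ] 80.81931213521845 0.9573554456092601
scene [272.2, 153.4, 313.9, 194.0] [ 0.464 -0.28   1.41 ] 80.78704911344607 0.0
scene [138.6, 219.5, 205.3, 242.9] [ 0.464 -0.28   1.41 ] 80.78704911344607 0.0
```

View pics/w1.png

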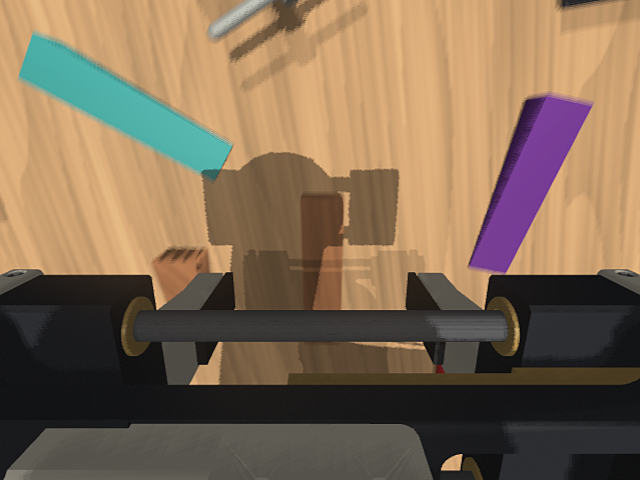

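Wrist, side and scene fits agree to about 2 mm, and the wedge sits between the fingers. Descending and gripping near the thick end.

servo_tool(targets=[{"dx": 0, "dy": 0, "dz": -4, "spin": 0, "grip": 100}, {"dx": 0, "dy": 0, "dz": -8, "spin": 0, "grip": 100}, {"dx": 0, "dy": 0, "dz": -12, "spin": 0, "grip": 100}, {"dx": 0, "dy": 0, "dz": -14.5, "spin": 0, "grip": 100}, {"dx": 0, "dy": 0, "dz": -16, "spin": 0, "grip": 100}, {"dx": 0, "dy": 0, "dz": -17.1, "spin": 0, "grip": 100}, {"dx": 0, "dy": 0, "dz": -17.1, "spin": 0, "grip": 100}, {"dx": 0, "dy": 0, "dz": -17.1, "spin": 0, "grip": 0}, {"dx": 0, "dy": 0, "dz": -17.1, "spin": 0, "grip": 0}, {"dx": 0, "dy": 0, "dz": -17.1, "spin": 0, "grip": 0}], squeeze=25)

```text
time_s: 2.62
tcp_pos: [0.4545, -0.3468, 0.0072]
eef_rot: [-179.8, -0.0, -99.1]
contact_force: [-0.3, -0.6, 0.2]
gripper_width: 0.0727
```

servo_tool(targets=[{"dx": 0, "dy": 0, "dz": 0, "spin": 0, "grip": 0}, {"dx": 0, "dy": 0, "dz": 0, "spin": 0, "grip": 0}, {"dx": 0, "dy": 0, "dz": 0, "spin": 0, "grip": 0}, {"dx": 0, "dy": 0, "dz": 0, "spin": 0, "grip": 0}, {"dx": 0, "dy": 0, "dz": 0, "spin": 0, "grip": 0}, {"dx": 0, "dy": 0, "dz": 0, "spin": 0, "grip": 0}, {"dx": 0, "dy": 0, "dz": 0, "spin": 0, "grip": 0}, {"dx": 0, "dy": 0, "dz": 0, "spin": 0, "grip": 0}, {"dx": 0, "dy": 0, "dz": 0.2, "spin": 0, "grip": 0}, {"dx": 0, "dy": 0, "dz": 0.2, "spin": 0, "grip": 0}])

```text
time_s: 3.45
tcp_pos: [0.4533, -0.3466, 0.0077]
eef_rot: [-180.0, 0.0, -99.2]
contact_force: [0.1, -0.1, -0.9]
gripper_width: 0.0396
```

servo_tool(targets=[{"dx": 0, "dy": 0, "dz": 0.8, "spin": 0, "grip": 0}, {"dx": 0.5, "dy": 1.5, "dz": 1, "spin": 0.01, "grip": 0}, {"dx": 1.6, "dy": 4.5, "dz": 1, "spin": 0.02, "grip": 0}, {"dx": 3, "dy": 8, "dz": 1, "spin": 0.03, "grip": 0}, {"dx": 4.3, "dy": 11.5, "dz": 1, "spin": 0.04, "grip": 0}, {"dx": 5.5, "dy": 15, "dz": 1, "spin": 0.05, "grip": 0}, {"dx": 6.7, "dy": 18.5, "dz": 1, "spin": 0.066, "grip": 0}, {"dx": 7.7, "dy": 21, "dz": 1, "spin": 0.066, "grip": 0}, {"dx": 8.2, "dy": 22.6, "dz": 1, "spin": 0.066, "grip": 0}, {"dx": 8.2, "dy": 22.6, "dz": 1, "spin": 0.066, "grip": 0}])

```text
time_s: 4.28
tcp_pos: [0.537, -0.1177, 0.0183]
eef_rot: [-179.9, 0.0, -95.2]
contact_force: [-0.2, -0.2, 0.4]
gripper_width: 0.0403
```

servo_tool(targets=[{"dx": 0, "dy": 0, "dz": -0.4, "spin": 0, "grip": 0}, {"dx": 0, "dy": 0, "dz": -0.8, "spin": 0, "grip": 0}, {"dx": 0, "dy": 0, "dz": -1.0, "spin": 0, "grip": 0}, {"dx": 0, "dy": 0, "dz": -1.1, "spin": 0, "grip": 0}, {"dx": 0, "dy": 0, "dz": -1.2, "spin": 0, "grip": 0}, {"dx": 0, "dy": 0, "dz": -1.2, "spin": 0, "grip": 0}, {"dx": 0, "dy": 0, "dz": -1.2, "spin": 0, "grip": 0}, {"dx": 0, "dy": 0, "dz": -1.2, "spin": 0, "grip": 0}, {"dx": 0, "dy": 0, "dz": -1.2, "spin": 0, "grip": 0}, {"dx": 0, "dy": 0, "dz": -1.2, "spin": 0, "grip": 0}])

```text
time_s: 5.12
tcp_pos: [0.5353, -0.1209, 0.0058]
eef_rot: [-180.0, -0.0, -95.4]
contact_force: [-0.9, -2.2, 3.8]
gripper_width: 0.0398
```

Run:
```python
from h import *
s=r.get_state(); print(s["time_s"],s["tcp_pos"],s["eef_rot"],s["contact_force"])
im=r.capture("side")
for d in r.cut_out("wedge","side"):
    if d["extent"][1]>300: continue
    p,i=fit("side",d["mask"],[.5417,-.053,1.477]); print(d["extent"],p,np.degrees(p[2]),i)
cv2.imwrite("pics/c2.png",cv2.resize(im[130:310,240:440],None,fx=3.3,fy=3.3,interpolation=cv2.INTER_CUBIC))
```

```text
5.1167 [ 0.53530056 -0.12093941  0.00578663] [-1.79989099e+02 -1.09994968e-02 -9.53955129e+01] [-0.86552826 -2.23477715  3.75524869]
[342.9, 237.7, 357.4, 268.9] [ 0.56741472 -0.06909828  1.12727315] 64.58799399762637 0.45087972427998224
```

View pics/c2.png

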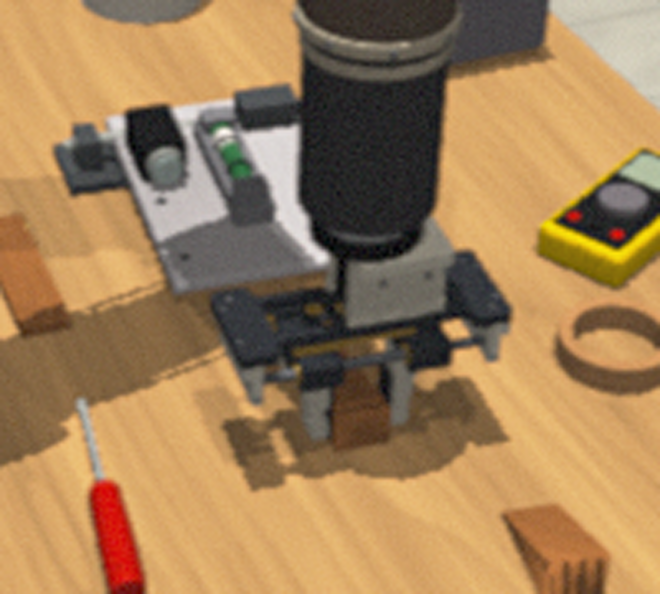

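servo_tool(targets=[{"dx": 0.06, "dy": 0.6, "dz": 0, "spin": 0, "grip": 0}, {"dx": 0.11, "dy": 1.2, "dz": 0, "spin": 0, "grip": 0}, {"dx": 0.17, "dy": 1.8, "dz": 0, "spin": 0, "grip": 0}, {"dx": 0.23, "dy": 2.4, "dz": 0, "spin": 0, "grip": 0}, {"dx": 0.28, "dy": 3.0, "dz": 0, "spin": 0, "grip": 0}, {"dx": 0.34, "dy": 3.6, "dz": 0, "spin": 0, "grip": 0}, {"dx": 0.4, "dy": 4.2, "dz": 0, "spin": 0, "grip": 0}, {"dx": 0.45, "dy": 4.8, "dz": 0, "spin": 0, "grip": 0}, {"dx": 0.51, "dy": 5.4, "dz": 0, "spin": 0, "grip": 0}, {"dx": 0.57, "dy": 6.0, "dz": 0, "spin": 0, "grip": 0}])

```text
time_s: 6.05
tcp_pos: [0.5411, -0.0598, 0.0058]
eef_rot: [-180.0, -0.0, -95.4]
contact_force: [-0.5, -3.2, 5.0]
gripper_width: 0.0398
```

servo_tool(targets=[{"dx": 0.05, "dy": 0.5, "dz": 0, "spin": 0, "grip": 0}, {"dx": 0.09, "dy": 1.0, "dz": 0, "spin": 0, "grip": 0}, {"dx": 0.14, "dy": 1.5, "dz": 0, "spin": 0, "grip": 0}, {"dx": 0.19, "dy": 2.0, "dz": 0, "spin": 0, "grip": 0}, {"dx": 0.24, "dy": 2.5, "dz": 0, "spin": 0, "grip": 0}, {"dx": 0.28, "dy": 3.0, "dz": 0, "spin": 0, "grip": 0}, {"dx": 0.33, "dy": 3.5, "dz": 0, "spin": 0, "grip": 0}, {"dx": 0.38, "dy": 4.0, "dz": 0, "spin": 0, "grip": 0}, {"dx": 0.42, "dy": 4.5, "dz": 0, "spin": 0, "grip": 0}, {"dx": 0.47, "dy": 5.0, "dz": 0, "spin": 0, "grip": 0}])

```text
time_s: 6.88
tcp_pos: [0.5449, -0.0111, 0.0058]
eef_rot: [179.9, -0.1, -95.4]
contact_force: [-2.0, -9.9, 7.2]
gripper_width: 0.0398
```

Run:
```python
from h import *
a=r.capture("side"); b=r.capture("scene")
z=lambda im,s:cv2.resize(im,(390,500),interpolation=cv2.INTER_CUBIC)
cv2.imwrite("pics/c3.png",np.hstack([z(a[140:265,265:362],0),z(b[270:410,335:444],0)]))
```

```text
(no output)
```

View pics/c3.png

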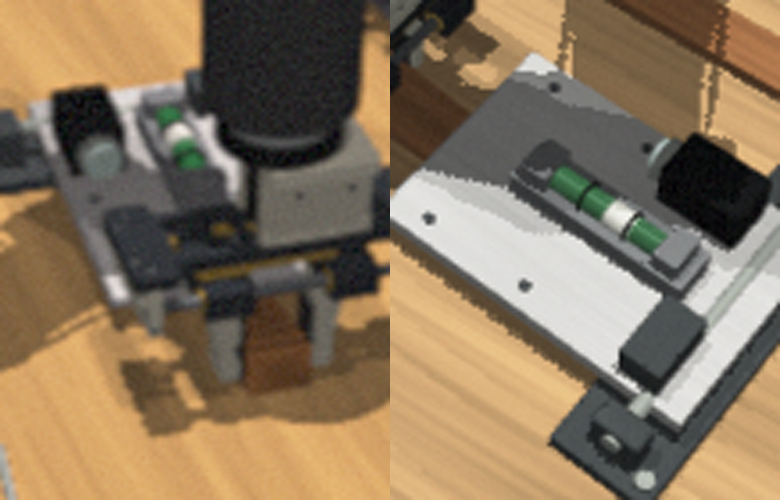

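The bubble (right view ~620,215) has moved in and still covers the hinge-side line. Pushing further.

servo_tool(targets=[{"dx": 0.03, "dy": 0.3, "dz": 0, "spin": 0, "grip": 0}, {"dx": 0.06, "dy": 0.6, "dz": 0, "spin": 0, "grip": 0}, {"dx": 0.08, "dy": 0.9, "dz": 0, "spin": 0, "grip": 0}, {"dx": 0.11, "dy": 1.2, "dz": 0, "spin": 0, "grip": 0}, {"dx": 0.14, "dy": 1.5, "dz": 0, "spin": 0, "grip": 0}, {"dx": 0.17, "dy": 1.8, "dz": 0, "spin": 0, "grip": 0}, {"dx": 0.19, "dy": 2.0, "dz": 0, "spin": 0, "grip": 0}, {"dx": 0.19, "dy": 2.0, "dz": 0, "spin": 0, "grip": 0}, {"dx": 0.19, "dy": 2.0, "dz": 0, "spin": 0, "grip": 0}, {"dx": 0.19, "dy": 2.0, "dz": 0, "spin": 0, "grip": 0}])

```text
time_s: 7.82
tcp_pos: [0.5468, 0.0092, 0.0058]
eef_rot: [179.9, -0.1, -95.4]
contact_force: [-1.2, -6.7, 8.0]
gripper_width: 0.0397
```

Run:
```python
from h import *
b=r.capture("scene")
cv2.imwrite("pics/c4.png",cv2.resize(b[300:355,360:430],None,fx=9,fy=9,interpolation=cv2.INTER_CUBIC))
```

```text
(no output)
```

View pics/c4.png

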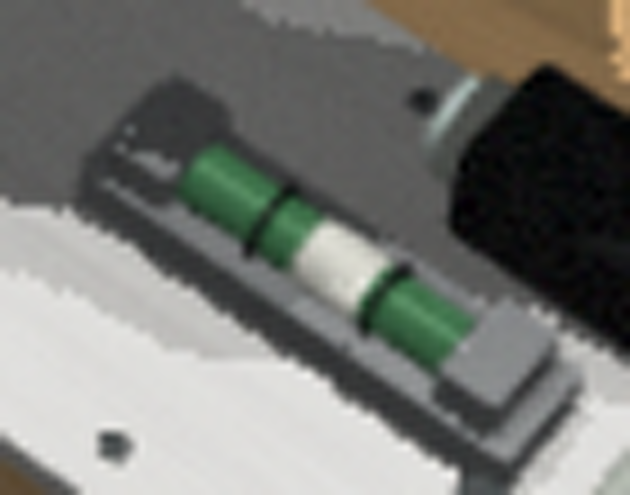

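Bubble centre is ~3.5 mm on the hinge side, already between the lines. Another 1 cm centres it, then I release.

servo_tool(targets=[{"dx": 0.02, "dy": 0.25, "dz": 0, "spin": 0, "grip": 0}, {"dx": 0.05, "dy": 0.5, "dz": 0, "spin": 0, "grip": 0}, {"dx": 0.07, "dy": 0.75, "dz": 0, "spin": 0, "grip": 0}, {"dx": 0.1, "dy": 1.0, "dz": 0, "spin": 0, "grip": 0}, {"dx": 0.1, "dy": 1.0, "dz": 0, "spin": 0, "grip": 0}, {"dx": 0.1, "dy": 1.0, "dz": 0, "spin": 0, "grip": 0}, {"dx": 0.1, "dy": 1.0, "dz": 0, "spin": 0, "grip": 80}, {"dx": 0.1, "dy": 1.0, "dz": 0, "spin": 0, "grip": 80}, {"dx": 0.1, "dy": 1.0, "dz": 0, "spin": 0, "grip": 80}, {"dx": 0.1, "dy": 1.0, "dz": 0, "spin": 0, "grip": 80}])

```text
time_s: 8.7
tcp_pos: [0.5484, 0.0199, 0.0053]
eef_rot: [180.0, 0.0, -95.4]
contact_force: [0.1, -0.2, 1.0]
gripper_width: 0.0608
```

servo_tool(targets=[{"dx": 0, "dy": 0, "dz": 0, "spin": 0, "grip": 80}, {"dx": 0, "dy": 0, "dz": 0, "spin": 0, "grip": 80}, {"dx": 0, "dy": 0, "dz": 0, "spin": 0, "grip": 80}, {"dx": 0, "dy": 0, "dz": 0.5, "spin": 0, "grip": 80}, {"dx": 0, "dy": 0, "dz": 1.5, "spin": 0, "grip": 80}, {"dx": 0, "dy": 0, "dz": 3, "spin": 0, "grip": 80}, {"dx": 0, "dy": 0, "dz": 6, "spin": 0, "grip": 80}, {"dx": 0, "dy": -3, "dz": 9, "spin": 0, "grip": 80}, {"dx": 0, "dy": -6, "dz": 11, "spin": 0, "grip": 80}, {"dx": 0, "dy": -9, "dz": 13, "spin": 0, "grip": 80}])

```text
time_s: 9.53
tcp_pos: [0.5489, -0.0712, 0.1387]
eef_rot: [-179.9, 0.0, -95.3]
contact_force: [0.8, -0.4, 0.7]
gripper_width: 0.0701
```

servo_tool(targets=[{"dx": 0, "dy": -4, "dz": 2, "spin": 0, "grip": 80}, {"dx": -2, "dy": -8, "dz": 4, "spin": 0, "grip": 80}, {"dx": -4, "dy": -12, "dz": 6, "spin": 0, "grip": 80}, {"dx": -6, "dy": -15, "dz": 8, "spin": 0, "grip": 80}, {"dx": -6, "dy": -15, "dz": 8, "spin": 0, "grip": 80}, {"dx": -6, "dy": -15, "dz": 8, "spin": 0, "grip": 80}, {"dx": -6, "dy": -15, "dz": 8, "spin": 0, "grip": 80}, {"dx": -6, "dy": -15, "dz": 8, "spin": 0, "grip": 80}, {"dx": -6, "dy": -15, "dz": 8, "spin": 0, "grip": 80}, {"dx": -6, "dy": -15, "dz": 8, "spin": 0, "grip": 80}])

```text
time_s: 10.37
tcp_pos: [0.4887, -0.2198, 0.2151]
eef_rot: [179.9, 0.0, -95.3]
contact_force: [0.1, 0.4, -0.1]
gripper_width: 0.0702
```

Run:
```python
from h import *
a=r.capture("side"); b=r.capture("scene"); s=r.get_state(); print(s["time_s"],s["contact_force"])
a=cv2.resize(a[140:330,250:440],(380,380),interpolation=cv2.INTER_CUBIC); b=cv2.resize(b[300:358,370:428],(380,380),interpolation=cv2.INTER_CUBIC)
cv2.imwrite("pics/c5.png",np.hstack([a,b]))
```

```text
10.4667 [-0.18486812  0.81516916  0.29306507]
```

View pics/c5.png

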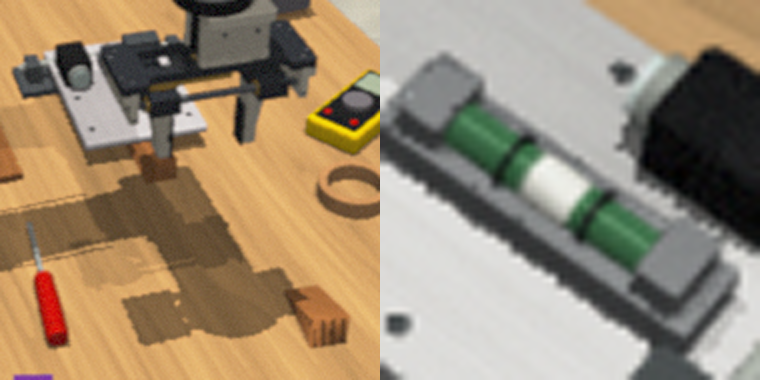

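The bubble (right view ~555,188) sits midway between the lines (515,158 and 595,215). The wedge lies flat under the free end, the short wedge is in place, and the gripper is clear.

```bash
python3 -c "
from plant import r
print(r.close_job())"
```

```text
the job is handed in; nothing more can be done
None
```

I gripped the long slim wedge near its thick end and slid it thin end first about 11–12 cm under the middle of the platform's free edge. I then let go, backed the arm off and handed the job in at about 10.5 s; handing in reports no verdict.

**Last check:** one look after release, with the arm well clear, showed:
- The bubble is centred between its two lines, to within about 1 mm as read from the picture.
- The wedge lies flat on the bench under the platform.
- The short steep wedge is where it was.
- Contact force is about zero. The highest I read at the end of a move was about 12 N, while pushing the wedge in.

**What failed or disagreed:**
- The network missed the long wedge in one of the early side pictures; retrying found it.
- The network's fit of the wedge while it was in the gripper was poor because the fingers hid it, so I relied on the picture and the tool pose instead.
- One move call was refused because its rows gave only the grip value; nothing moved.

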